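Make up two lamp-painting kits

ROBOT

A 6-joint arm with a two-finger parallel gripper is mounted at the origin on the work surface. World frame = base frame: x ahead of the robot, y to its left, z up, the work surface at z = 0. Lengths are in mm, angles in rad, forces in N, time in s.
With the tool pointing down it reaches from about 350 to 725 mm from the base axis. Payload 6 kg.
Tool frame: the origin (TCP) lies midway between the tips of the shut fingers; the grasp point (between the pads) lies 19 mm behind it; z points along the fingers, y is the line along which they close (so a half turn about z gives the same grasp; the last joint's range is limited). The gripper opens to 85 mm and grips with 20 to 120 N. Pads are 22 mm wide; open, the fingers measure 114 mm over their backs; the gripper's body (76 mm by 85 mm) begins 54 mm behind the grasp point. The pads swing forward as they close: fully open they stand 13 mm farther back than shut.
Start: joints at [1.648, 0.04, 0.085, 0, -1.615, -0.334], TCP at [152.366, 580.309, 231.261] pointing down, gripper open.
Joint ranges: [-2.56, 2.56], [-1.29, 2.01], [-1.08, 1.49], [-3.29, 1.98], [-2.81, -0.18], [-2.99, 2.99]. Speed limits (rad/s): [2.57, 2.57, 3.01, 3.14, 3.14, 3.14].

INTERFACE

Orientations are given as a unit quaternion [w, x, y, z].
In Python, from station import env gives the robot as it stands. The module is installed in compiled form; this text tells all that it offers.
- The arm moves only by the shell command python3 -m inch 'ROWS' [FORCE]. ROWS is JSON, a list of rows, each a list of 3 entries, a list of its own where there are three numbers: the turn, a rotation vector about the tool's x, y, z in degrees, then the shift along the tool's x, y, z in cm, then the opening, from 0 (shut) to 1 (fully open). In form: [[[rx, ry, rz], [x, y, z], hand], ...]. A call has 1 to 5 rows; each row shifts and turns the commanded pose from where the row before left it, along the tool's axes as they then stand; what a row does not reach is not made up. A row lasts 1/10 s, in which the tool goes at most 50 mm and 8.59 degrees, less where a joint would pass 70% of its speed; a pose out of reach is approached as far as the arm can. A call with a gripper value outside its range is refused whole. The fingers move at their own pace and stop on an object; FORCE is the grip in N (left out, the last holds). Time passes only in rows, so rows that do not move let the fingers close. It gives the time, the measured TCP pose, the force, the opening and the grip force at its end, in the units of the state.
- env.get_obs(): the state, without advancing time (a new reading comes with each control period).
- env.camera(name): name is "scene" or "top" or "wrist"; returns a dict with "color" (480x640x3 uint8, red, green, blue), "z_map" (480x640 float32, mm along the optical axis (not along the pixel's ray), 0 where there is no reading), "fx", "fy", "cx", "cy" (pixels), "T" (4x4, takes a point from camera to world coordinates); the wrist camera has in their place "mount" (4x4, takes a point from camera to tool coordinates, whose origin is the TCP and whose axes are the flange's). Camera axes: x right, y up, looking along -z (the intrinsics and any distortion apply to the point x, -y, -z); pixel columns grow to the right and rows downward; lengths in mm; the calibration is good to about 2 mm. The wrist camera is an equidistant fisheye: a pixel r from the principal point sees the ray r / f radians off the axis. A picture is of the moment at which its call begins: read the wrist's pose just before it.
- env.sign_off(): hands the job in; it is judged then, once.
Trained networks look in the newest picture that a camera, given by its name, has taken for a name from the list of things; names that differ only in an ending like _2 or _b are one class to them, and where a whole thing is asked for, a point or a joint stands for the part that bears it (a point fixed in the world has none). Each returns a list of dicts, best first, with "p" (0 to 1); they miss things now and then, are a little off and sometimes report something else, mostly with a low value. They report only what shows in the picture. A call takes as long as a camera call. They do not tell look-alikes from the thing itself.
- env.search_frame(thing, camera): "position" ([x, y, z] in mm, in world coordinates, good to about 4 mm: the middle of the surface that is visible of it).
- env.masks_of(thing, camera): "mask" (480x640 bool, what is visible of it).
- env.tip_of(thing, camera): "position" ([x, y, z] in mm, in world coordinates, good to about 4 mm: a listed point, or the origin of a listed thing).
The state is a dict: "clock": time; "joint_positions": joint angles; "joint_vel": joint speeds; "joint_efforts": joint torques, N m; "eef_pos": TCP position; "tcp_rot": TCP orientation; "wrist_force": force on the tool from outside, world axes, zero at the start; "torque": the same for the moment, N m; "opening": finger opening in mm; "grip_force": force on a finger pad.
Only numpy, scipy, OpenCV 4.12 (cv2) and the standard library are available. Lean on these libraries where they do the work, as an engineer would, in place of code of your own. Each camera call takes 0.05 s, during which the arm holds its last target. There are 200 camera calls.

TASK

Make up the two painting kits. In the dark grey tray, stand the small blank globe lamp in the middle compartment and the black and the blue paint jar in the compartments either side of it (either way round). In the white tray put the green paint jar and the orange roll of masking tape, one in each compartment, all upright on the tray floors with the roll flat; lower the globe, which is fragile, and never let it fall, and leave the red and yellow jars standing where they are.

Things in the scene. Friction and masses are not known exactly. Their poses are not given: they have to be found in the camera images.
- grey_tray: dark grey plastic kit tray, fixed, 248 x 98 x 14 mm (x, y, z), one row of 3 equal open compartments along its x axis. Origin at the centre of its underside on the table, z up, x along its long side. Walls, dividers and floor 4 mm thick, so the compartment floor lies 4 mm above the origin and the wall tops at 14 mm. Compartment centres at x = -80, 0 and +80 mm, y = 0; each is 76 mm (x) by 90 mm (y) inside.
- white_tray: white plastic kit tray, fixed, 168 x 98 x 14 mm (x, y, z), one row of 2 equal open compartments along its x axis. Origin at the centre of its underside on the table, z up, x along its long side. Walls, dividers and floor 4 mm thick, so the compartment floor lies 4 mm above the origin and the wall tops at 14 mm. Compartment centres at x = -41 and +41 mm, y = 0; each is 78 mm (x) by 90 mm (y) inside.
- globe: small unpainted off-white ceramic globe lamp, 82 mm high, about 160 g, loose, fragile: a flared foot (52 mm diameter at the bottom, narrowing to 38 mm at 24 mm height), a ball above it (56 mm diameter, straight-sided between 39 and 53 mm height), a short neck 14 mm in diameter from 74 to 82 mm. Stands upright on the table at the start. Origin at the centre of its underside, z up.
- black_jar: black paint jar, a black upright cylinder with a black lid and a narrow white paper label round its side: body 40 mm diameter and 45 mm high, lid 37 mm diameter, 58 mm high in all, about 90 g, loose. Stands upright on the table at the start. Origin at the centre of its underside, z up.
- blue_jar: blue paint jar, a blue upright cylinder with a blue lid and a narrow white paper label round its side: body 40 mm diameter and 45 mm high, lid 37 mm diameter, 58 mm high in all, about 90 g, loose. Stands upright on the table at the start. Origin at the centre of its underside, z up.
- green_jar: green paint jar, a green upright cylinder with a green lid and a narrow white paper label round its side: body 40 mm diameter and 45 mm high, lid 37 mm diameter, 58 mm high in all, about 90 g, loose. Stands upright on the table at the start. Origin at the centre of its underside, z up.
- tape: orange roll of masking tape on a cardboard core, lying flat (axis upright) on the table: 52 mm outer diameter, 36 mm high, core hole 38 mm wide dark inside, about 60 g, loose. Best taken across its outer diameter. Origin at the centre of its underside, z up the axis.
- red_jar: red paint jar, a red upright cylinder with a red lid and a narrow white paper label round its side: body 40 mm diameter and 45 mm high, lid 37 mm diameter, 58 mm high in all, about 90 g, loose. Stands upright on the table at the start. Origin at the centre of its underside, z up. Not wanted in any kit: it stays where it is.
- yellow_jar: yellow paint jar, a yellow upright cylinder with a yellow lid and a narrow white paper label round its side: body 40 mm diameter and 45 mm high, lid 37 mm diameter, 58 mm high in all, about 90 g, loose. Stands upright on the table at the start. Origin at the centre of its underside, z up. Not wanted in any kit: it stays where it is.
Mind the look-alikes: they are no part of the job. What is meant by the blue_jar is not pink, and is the larger of those in its own colour.

How it is judged (in metres and radians):
At the end, for the whole second after the job is handed in: Each kit part in its compartment as asked: on the tray floor (under 9 mm above the tray's origin), within 30 mm of the tray's centre line, within 20 (globe), 25 (jars, grey tray) or 27 mm (white tray) of the compartment centre, tilt under 0.12 rad, at rest. Red, yellow upright, within 25 mm (x of globe in the frame of grey_tray between -0.02 and 0.02 m and ((x of black_jar in the frame of grey_tray between -0.105 and -0.055 m and x of blue_jar in the frame of grey_tray between 0.055 and 0.105 m) or (x of black_jar in the frame of grey_tray between 0.055 and 0.105 m and x of blue_jar in the frame of grey_tray between -0.105 and -0.055 m)) and ((x of green_jar in the frame of white_tray between -0.068 and -0.014 m and x of tape in the frame of white_tray between 0.014 and 0.068 m) or (x of green_jar in the frame of white_tray between 0.014 and 0.068 m and x of tape in the frame of white_tray between -0.068 and -0.014 m)) and y of globe in the frame of grey_tray between -0.03 and 0.03 m and z of each of globe, black_jar, blue_jar in the frame of grey_tray below 0.009 m and angle between each of globe, black_jar, blue_jar, green_jar, tape, red_jar, yellow_jar's own z axis and vertical below 0.12 rad and linear speed of each of globe, black_jar, blue_jar, green_jar, tape below 0.03 m/s and y of black_jar in the frame of grey_tray between -0.03 and 0.03 m and y of blue_jar in the frame of grey_tray between -0.03 and 0.03 m and y of green_jar in the frame of white_tray between -0.03 and 0.03 m and z of each of green_jar, tape in the frame of white_tray below 0.009 m and y of tape in the frame of white_tray between -0.03 and 0.03 m and distance of each of red_jar, yellow_jar from where it was at the start of the episode below 0.025 m); the robot touches nothing.
It fails at once if the red jar is moved more than 25 mm or knocked over (distance of red_jar from where it was at the start of the episode above 0.025 m or angle between red_jar's own z axis and vertical above 0.6 rad).
It fails at once if the yellow jar is moved more than 25 mm or knocked over (distance of yellow_jar from where it was at the start of the episode above 0.025 m or angle between yellow_jar's own z axis and vertical above 0.6 rad).
It fails at once if the fragile globe falls: moving faster than 0.6 m/s with no finger on it (a drop of about 20 mm) (linear speed of globe above 0.6 m/s and contact force between the fingers and globe below 0.01 N).
It also fails if it takes over 128 s, if anything falls off the work surface, if the arm or the gripper's body presses on something with over 40 N, if the wrist force passes 120 N, or if a joint passes its speed limit or range.

## Working session

There is one attempt and no reset: what is moved stays moved. The work goes in short steps, Python scripts to look and compute and a shell command to move; the robot and the scene stay as the last step left them, time stands still between calls to the robot, and variables do not carry over. Pictures are saved under pics/ and viewed, at most 14 in all, crops included, and the job is handed in when it is done.

```bash
mkdir -p pics; ls; python3 - <<'E'
from station import env
import cv2,numpy as np
o=env.get_obs(); print({k:np.round(v,3).tolist() for k,v in o.items()})
for n in("scene","top"):
    c=env.camera(n); cv2.imwrite(f"pics/{n}0.png",c["color"][...,::-1]); print(n,np.round(c["T"],3).tolist(),c["fx"],c["cx"],c["cy"])
    for t in "grey_tray white_tray globe black_jar blue_jar green_jar tape red_jar yellow_jar".split():
        print(t,[(np.round(d["position"]).tolist(),round(d["p"],2)) for d in env.tip_of(t,n)][:5])
E
```

```text
pics
{'clock': 0.0, 'joint_positions': [1.648, 0.041, 0.084, -0.0, -1.616, -0.334], 'joint_vel': [0.002, 0.001, -0.001, 0.001, -0.0, 0.0], 'joint_efforts': [0.001, -36.82, 34.741, 6.932, -0.005, -0.0], 'eef_pos': [152.219, 580.013, 230.248], 'tcp_rot': [0.001, 0.992, -0.128, -0.0], 'wrist_force': [0.33, -0.884, -0.697], 'torque': [0.025, -0.015, 0.046], 'grip_force': 0.0, 'opening': 85.582}
scene [[-0.598, -0.575, 0.558, 1235.902], [0.801, -0.434, 0.412, 502.993], [0.005, 0.693, 0.721, 930.162], [0.0, 0.0, 0.0, 1.0]] 617.383052227054 320.7787599819826 237.65942539848993
grey_tray [([494.0, 329.0, 3.0], 0.88)]
white_tray [([476.0, -326.0, -1.0], 0.97)]
globe []
black_jar [([556.0, -143.0, 3.0], 0.94), ([552.0, 141.0, -2.0], 0.69)]
blue_jar [([544.0, 5.0, -7.0], 0.84), ([539.0, -72.0, -1.0], 0.72)]
green_jar [([439.0, 78.0, -3.0], 0.86)]
tape [([554.0, 142.0, -2.0], 0.62), ([494.0, 329.0, 4.0], 0.42)]
red_jar [([654.0, -90.0, -1.0], 0.56)]
yellow_jar [([458.0, -78.0, 1.0], 0.8)]
top [[-0.003, 0.981, -0.193, 429.219], [-0.999, -0.01, -0.037, -20.324], [-0.038, 0.193, 0.981, 862.845], [0.0, 0.0, 0.0, 1.0]] 482.39411590426164 319.3659760934712 234.34525893033938
grey_tray [([492.0, 331.0, 6.0], 0.89)]
white_tray [([470.0, -330.0, 4.0], 0.69)]
globe [([658.0, 63.0, -2.0], 0.65), ([471.0, -332.0, 2.0], 0.36)]
black_jar [([557.0, -140.0, -1.0], 0.7)]
blue_jar [([722.0, -37.0, -0.0], 0.92), ([547.0, 2.0, 1.0], 0.74), ([535.0, -71.0, -1.0], 0.51)]
green_jar [([437.0, 75.0, 4.0], 0.8)]
tape [([554.0, 144.0, 1.0], 0.63)]
red_jar []
yellow_jar [([456.0, -75.0, -0.0], 0.62)]
```

View pics/top0.png

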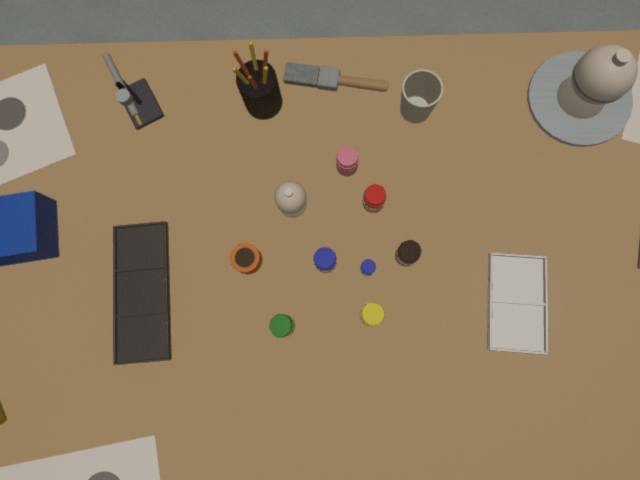

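View pics/scene0.png

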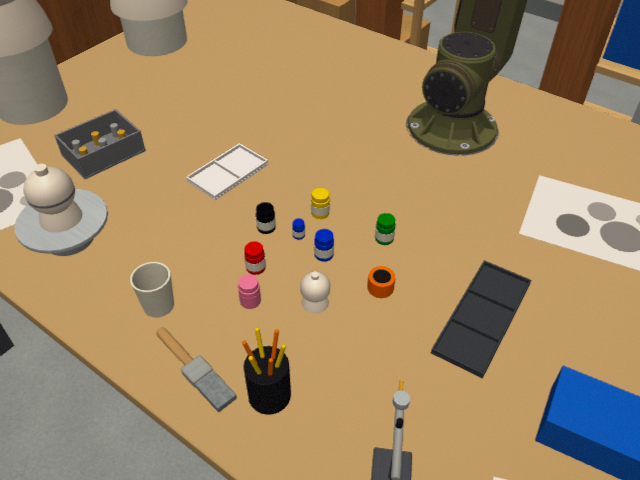

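The top picture shows the globe (290,197), black (409,252), large blue (325,259), small blue decoy (368,267), green (281,325), tape (245,258), red (375,196) and yellow (373,314). The grey tray is at (142,292) and the white one at (518,303). Next I measure the positions from depth.

```bash
cat > h.py <<'E'
from station import env
import cv2,numpy as np
def cloud(n):
    c=env.camera(n); z=c["z_map"].astype(float); v,u=np.mgrid[:480,:640]
    P=np.stack([(u-c["cx"])/c["fx"]*z,-(v-c["cy"])/c["fy"]*z,-z],-1)
    return c["color"],P@c["T"][:3,:3].T+c["T"][:3,3],z>0
def lids(seeds,n="top"):
    col,W,ok=cloud(n)
    for k,(u,v,h) in seeds.items():
        w=W[v-28:v+28,u-28:u+28].reshape(-1,3); w=w[(abs(w[:,2]-h)<4)]
        (x,y),r=cv2.minEnclosingCircle(w[:,:2].astype(np.float32))
        print(k,"mean",w.mean(0).round(1),"circ",round(x,1),round(y,1),round(r,1),len(w))
def tray(thing,n="top"):
    col,W,ok=cloud(n)
    m=env.masks_of(thing,n)[0]["mask"]; 
    w=W[m&ok]; w=w[abs(w[:,2]-7)<15]
    print(thing,cv2.minAreaRect(w[:,:2].astype(np.float32)),w[:,2].mean())
S=dict(globe=(290,197,46),black=(409,252,58),blue=(325,259,58),green=(281,325,58),tape=(245,258,36),red=(375,196,58),yellow=(373,314,58),small=(368,267,40),pink=(347,159,58))
E
python3 - <<'E'
from h import *
lids(S); tray("grey_tray");tray("white_tray")
c,W,ok=cloud("top")
for k,(u,v,h) in S.items(): print(k,W[v-25:v+25,u-25:u+25,2].max().round(1))
print(np.median(W[200:400,200:450,2]))
E
```

```text
globe mean [637.1  53.3  45.8] circ 648.6 58.2 26.1 35
black mean [ 558.7 -142.5   57.3] circ 558.9 -142.6 18.4 367
blue mean [547.8   1.7  57.2] circ 548.0 1.5 18.5 363
green mean [435.8  75.3  57.2] circ 436.1 75.4 18.4 386
tape mean [552.4 141.1  35.2] circ 552.5 141.2 25.9 666
red mean [657.4 -86.2  57.3] circ 657.7 -86.5 18.3 342
yellow mean [454.4 -77.3  57.3] circ 454.3 -77.4 18.1 384
small mean [535.7 -73.2  38.5] circ 535.5 -73.1 12.3 154
pink mean [725.4 -40.8  57.5] circ 706.3 -55.8 45.1 345
grey_tray ((499.0097961425781, 335.66656494140625), (254.39492797851562, 109.28429412841797), 4.6990861892700195) 4.861055246434981
white_tray ((475.08856201171875, -334.4383850097656), (107.0441665649414, 173.70672607421875), 85.80097961425781) 4.819098311117535
globe 862.8
black 862.8
blue 862.8
green 862.8
tape 862.8
red 862.8
yellow 862.8
small 862.8
pink 862.8
-0.5477488785215314
```

```bash
python3 - <<'E'
from h import *
col,W,ok=cloud("top")
w=W[170:225,265:320].reshape(-1,3)
n=w[(w[:,2]>72)&(w[:,2]<90)]; print("neck",n.mean(0),len(n))
g=w[(w[:,2]>20)&(w[:,2]<90)];print(cv2.minEnclosingCircle(g[:,:2].astype(np.float32)),len(g))
hsv=cv2.cvtColor(col,cv2.COLOR_RGB2HSV)
for name,m in(("grey",hsv[...,2]<75),("white",hsv[...,1]<60)):
    for lo in(-5,8):
        M=m&(W[...,2]>lo)&(W[...,2]<20)
        b=np.zeros_like(M); 
        if name=="grey": b[215:370,105:180]=1
        else: b[245:360,480:560]=1
        M=(M&b).astype(np.uint8)
        if lo<0: M=cv2.morphologyEx(M,cv2.MORPH_OPEN,np.ones((5,5)))
        w=W[M>0]; e=np.linalg.eigh(np.cov(w[:,:2].T))
        print(name,lo,cv2.minAreaRect(w[:,:2].astype(np.float32)),w.mean(0).round(1),np.degrees(np.arctan2(e[1][1,1],e[1][0,1])),len(w))
E
```

```text
neck [655.75773736  60.43597932  77.00622712] 116
((656.7944946289062, 61.327171325683594), 27.997453689575195) 823
grey -5 ((497.57330322265625, 331.05474853515625), (244.3676300048828, 97.45381927490234), 4.688897132873535) [495.5 333.5   4.5] -175.20953738051884 7287
grey 8 ((497.429931640625, 330.9351501464844), (244.77130126953125, 98.01270294189453), 4.55114221572876) [502.6 327.7  12.1] -174.12289189404282 1053
white -5 ((475.5447082519531, -333.8392028808594), (105.20655822753906, 171.25039672851562), 85.07875061035156) [ 473.7 -332.4    4.9] 175.52662025273654 5838
white 8 ((474.31854248046875, -330.8642272949219), (99.50231170654297, 168.23789978027344), 85.1207275390625) [ 473.8 -332.4   12.4] 174.896576551355 1009
```

Poses: grey tray (497.5, 331), yaw 4.6°. White tray (474.3, -331), yaw -4.9°. I start with the blue jar.

```bash
cat > to.py <<'E'
import sys
from h import *
from scipy.spatial.transform import Rotation as R
o=env.get_obs(); q=o["tcp_rot"]; r=R.from_quat([q[1],q[2],q[3],q[0]]); m=r.as_matrix()
print("t",round(o["clock"],2),"pos",np.round(o["eef_pos"],1),"yaw",np.degrees(np.arctan2(m[1,0],m[0,0])).round(2),"z",m[:,2].round(3),"open",round(float(o["opening"]),1),"grip",round(float(o["grip_force"]),1))
for a in sys.argv[1:]:
    p=np.array(eval(a),float); print(a,"shift cm",(r.inv().apply(p-o["eef_pos"])/10).round(2))
E
python3 -m inch '[[[0,0,-7.35],[0,0,0],0.75],[[0,0,-7.35],[0,0,0],0.75],[[0,0,0],[2.6,3.8,0],0.75],[[0,0,0],[2.6,3.8,0],0.75],[[0,0,0],[2.6,3.8,0],0.75]]' 40
python3 -m inch '[[[0,0,0],[2.6,3.8,0],0.75],[[0,0,0],[2.6,3.8,0],0.75],[[0,0,0],[2.6,3.8,0],0.75],[[0,0,0],[2.6,3.8,0],0.75],[[0,0,0],[2.6,3.8,0],0.75]]'
python3 to.py [548,1.5,150]
```

```text
clock: 1.85
eef_pos: [230.9, 465.0, 231.1]
tcp_rot: [0.0, 1.0, 0.0, 0.0]
wrist_force: [1.2, 0.7, 0.3]
opening: 64.2
grip_force: 0.0
clock: 2.35
eef_pos: [360.9, 274.6, 231.7]
tcp_rot: [-0.0, 1.0, 0.0, 0.0]
wrist_force: [1.0, -0.5, 0.2]
opening: 64.1
grip_force: 0.0
t 2.35 pos [360.9 274.6 231.7] yaw 0.02 z [ 0.001  0.001 -1.   ] open 64.1 grip 0.0
[548,1.5,150] shift cm [18.69 27.33  8.16]
```

```bash

python3 -m inch '[[[0,0,0],[2.67,3.9,0],0.75],[[0,0,0],[2.67,3.9,0],0.75],[[0,0,0],[2.67,3.9,0],0.75],[[0,0,0],[2.67,3.9,0],0.75],[[0,0,0],[2.67,3.9,0],0.75]]' >/dev/null
python3 -m inch '[[[0,0,0],[2.67,3.9,1.2],0.75],[[0,0,0],[2.67,3.9,2],0.75],[[0,0,0],[0,0,3],0.75],[[0,0,0],[0,0,3],0.75],[[0,0,0],[0,0,3],0.75]]' >/dev/null
python3 to.py [548,1.5,11]
```

```text
t 3.35 pos [546.5   3.5 108.6] yaw -0.09 z [-0. -0. -1.] open 64.2 grip 0.0
[548,1.5,11] shift cm [0.15 0.2  9.76]
```

```bash

python3 -m inch '[[[0,0,0],[0.15,0.2,2.5],0.75],[[0,0,0],[0,0,2.5],0.75],[[0,0,0],[0,0,2.5],0.75],[[0,0,0],[0,0,2.2],0.75],[[0,0,0],[0,0,0],0.75]]' >/dev/null
python3 to.py [548,1.5,11]
python3 -m inch '[[[0,0,0],[0,0,0],0.3],[[0,0,0],[0,0,0],0.3],[[0,0,0],[0,0,0],0.3],[[0,0,0],[0,0,0],0.3],[[0,0,0],[0,0,0],0.3]]' 30
python3 -m inch '[[[0,0,0],[0,0,-0.5],0.3],[[0,0,0],[0,0,-3],0.3],[[0,0,0],[0,0,-4],0.3],[[0,0,0],[0,0,-4],0.3],[[0,0,0],[0,0,-3],0.3]]'
python3 to.py [577.2,337.4,100]
```

```text
t 3.85 pos [545.6   1.7   9.3] yaw -0.04 z [-0.006 -0.001 -1.   ] open 63.9 grip 0.0
[548,1.5,11] shift cm [ 0.24  0.02 -0.17]
clock: 4.35
eef_pos: [549.1, 2.5, 14.7]
tcp_rot: [-0.0, 1.0, 0.0, 0.002]
wrist_force: [-0.2, 1.2, 6.0]
opening: 39.2
grip_force: 30.8
clock: 4.85
eef_pos: [548.1, 2.1, 160.6]
tcp_rot: [-0.0, 1.0, -0.0, 0.001]
wrist_force: [1.0, -0.0, -1.0]
opening: 39.1
grip_force: 30.5
t 4.85 pos [548.1   2.1 160.6] yaw -0.01 z [ 0.002  0.    -1.   ] open 39.1 grip 30.5
[577.2,337.4,100] shift cm [  2.89 -33.53   6.08]
```

```bash

python3 -m inch '[[[0,0,-4.6],[0.35,-4.1,0],0.3],[[0,0,0],[0.04,-4.1,0],0.3],[[0,0,0],[0.04,-4.1,0],0.3],[[0,0,0],[0.04,-4.1,0],0.3],[[0,0,0],[0.04,-4.1,0],0.3]]' >/dev/null
python3 -m inch '[[[0,0,0],[0,-4.1,0],0.3],[[0,0,0],[0,-4.1,2],0.3],[[0,0,0],[0,-4.1,2],0.3],[[0,0,0],[0,0,2],0.3],[[0,0,0],[0,0,0],0.3]]' >/dev/null
python3 -m inch '[[[0,0,0],[0,0,0],0.3],[[0,0,0],[0,0,0],0.3]]'
python3 to.py [577.2,337.4,19]
```

```text
clock: 6.05
eef_pos: [530.9, 329.0, 99.7]
tcp_rot: [-0.001, 0.999, 0.04, 0.001]
wrist_force: [-0.0, -0.4, -0.9]
opening: 39.1
grip_force: 30.7
t 6.05 pos [530.9 329.   99.7] yaw 4.54 z [ 0.002  0.001 -1.   ] open 39.1 grip 30.7
[577.2,337.4,19] shift cm [ 4.66 -0.46  8.08]
```

```bash

python3 -m inch '[[[0,0,0],[2.4,-0.46,0],0.3],[[0,0,0],[2.26,0,0],0.3],[[0,0,0],[0,0,2.5],0.3],[[0,0,0],[0,0,2.5],0.3],[[0,0,0],[0,0,0],0.3]]' >/dev/null
python3 -m inch '[[[0,0,0],[0,0,0],0.3],[[0,0,0],[0,0,1.5],0.3],[[0,0,0],[0,0,0.8],0.3],[[0,0,0],[0,0,0],0.3],[[0,0,0],[0,0,0],0.3]]'
python3 to.py [577.2,337.4,19]
```

```text
clock: 7.05
eef_pos: [576.2, 337.7, 24.8]
tcp_rot: [0.0, 0.999, 0.04, -0.0]
wrist_force: [1.1, 0.3, -0.4]
opening: 39.3
grip_force: 30.7
t 7.05 pos [576.2 337.7  24.8] yaw 4.6 z [ 0. -0. -1.] open 39.3 grip 30.7
[577.2,337.4,19] shift cm [0.1  0.03 0.58]
```

```bash

python3 -m inch '[[[0,0,0],[0.1,0,0.4],0.3],[[0,0,0],[0,0,0],0.3],[[0,0,0],[0,0,0],0.3]]' | egrep 'eef|wrist'
python3 -m inch '[[[0,0,0],[0,0,0.2],0.3],[[0,0,0],[0,0,0],0.3],[[0,0,0],[0,0,0],0.3]]'| egrep 'eef|wrist'
python3 -m inch '[[[0,0,0],[0,0,0.2],0.3],[[0,0,0],[0,0,0],0.3],[[0,0,0],[0,0,0],0.3]]'| egrep 'eef|wrist'
```

```text
eef_pos: [577.2, 337.8, 20.8]
wrist_force: [0.2, -0.4, -1.2]
eef_pos: [577.2, 337.8, 18.8]
wrist_force: [1.0, -0.9, -1.0]
eef_pos: [577.4, 337.9, 18.7]
wrist_force: [-4.6, -3.0, 7.5]
```

```bash

python3 -m inch '[[[0,0,0],[0,0,0],0.6],[[0,0,0],[0,0,0],0.6],[[0,0,0],[0,0,0],0.6],[[0,0,0],[0,0,-2],0.6],[[0,0,0],[0,0,-4],0.6]]' >/dev/null
python3 -m inch '[[[0,0,4.6],[0,0,-4],0.75],[[0,0,0],[0,2,-3],0.75],[[0,0,0],[0,4.8,0],0.75],[[0,0,0],[0,4.8,0],0.75],[[0,0,0],[0,4.8,0],0.75]]' >/dev/null
python3 -m inch '[[[0,0,0],[0,4.8,0],0.75],[[0,0,0],[0,4.8,0],0.75],[[0,0,0],[0,4.8,0],0.75],[[0,0,0],[0,4.8,0],0.75],[[0,0,0],[0,4.8,0],0.75]]' >/dev/null
python3 -m inch '[[[0,0,0],[0,4,0],0.75],[[0,0,0],[0,2,0],0.75],[[0,0,0],[0,0,0],0.75],[[0,0,0],[0,0,0],0.75]]' >/dev/null
python3 to.py [558.7,-142.5,100]
```

```text
t 9.85 pos [ 577.  -126.4  146.6] yaw -0.08 z [-0.  0. -1.] open 64.0 grip 0.0
[558.7,-142.5,100] shift cm [-1.82  1.61  4.66]
```

```bash

python3 -m inch '[[[0,0,0],[-1.82,1.61,1.6],0.75],[[0,0,0],[0,0,4],0.75],[[0,0,0],[0,0,4],0.75],[[0,0,0],[0,0,2.5],0.75],[[0,0,0],[0,0,0],0.75]]' >/dev/null
python3 -m inch '[[[0,0,0],[0,0,1],0.75],[[0,0,0],[0,0,0.3],0.75],[[0,0,0],[0,0,0],0.75],[[0,0,0],[0,0,0],0.75]]' >/dev/null
python3 to.py [558.7,-142.5,13]
python3 -m inch '[[[0,0,0],[0,0,0],0.3],[[0,0,0],[0,0,0],0.3],[[0,0,0],[0,0,0],0.3],[[0,0,0],[0,0,0],0.3],[[0,0,0],[0,0,0],0.3]]' 30
python3 -m inch '[[[0,0,0],[0,0,-0.5],0.3],[[0,0,0],[0,0,-3],0.3],[[0,0,0],[0,0,-4],0.3],[[0,0,0],[0,0,-4],0.3],[[0,0,0],[0,0,-2],0.3]]'
python3 to.py [417.8,324.6,100]
```

```text
t 10.75 pos [ 559.6 -142.2   14.1] yaw -0.0 z [ 0.002 -0.    -1.   ] open 64.0 grip 0.0
[558.7,-142.5,13] shift cm [-0.09  0.03  0.11]
clock: 11.25
eef_pos: [559.4, -142.3, 13.6]
tcp_rot: [0.0, 1.0, -0.0, 0.001]
wrist_force: [0.2, 1.6, 5.4]
opening: 38.9
grip_force: 30.5
clock: 11.75
eef_pos: [559.7, -142.7, 151.8]
tcp_rot: [0.0, 1.0, -0.0, 0.002]
wrist_force: [0.3, 0.5, -0.2]
opening: 39.2
grip_force: 30.4
t 11.75 pos [ 559.7 -142.7  151.8] yaw -0.01 z [ 0.004 -0.001 -1.   ] open 39.2 grip 30.4
[417.8,324.6,100] shift cm [-14.22 -46.73   5.09]
```

```bash

python3 -m inch '[[[0,0,0],[-1.42,-4.67,0],0.3],[[0,0,0],[-1.42,-4.67,0],0.3],[[0,0,0],[-1.42,-4.67,0],0.3],[[0,0,0],[-1.42,-4.67,0],0.3],[[0,0,0],[-1.42,-4.67,0],0.3]]' >/dev/null
python3 -m inch '[[[0,0,0],[-1.42,-4.67,0],0.3],[[0,0,0],[-1.42,-4.67,0],0.3],[[0,0,0],[-1.42,-4.67,0],0.3],[[0,0,0],[-1.42,-4.67,0],0.3],[[0,0,0],[-1.42,-4.67,0],0.3]]' >/dev/null
python3 -m inch '[[[0,0,-4.6],[0,0,2],0.3],[[0,0,0],[0,0,3],0.3],[[0,0,0],[0,0,0],0.3],[[0,0,0],[0,0,0],0.3]]' >/dev/null
python3 to.py [417.8,324.6,19]
```

```text
t 13.15 pos [417.  324.1  97.9] yaw 4.57 z [-0.    -0.002 -1.   ] open 39.2 grip 30.6
[417.8,324.6,19] shift cm [ 0.09 -0.05  7.89]
```

Grasp height was about 13.6, so contact is expected at about 17.6.

```bash

python3 -m inch '[[[0,0,0],[0.1,0,3],0.3],[[0,0,0],[0,0,3],0.3],[[0,0,0],[0,0,1.3],0.3],[[0,0,0],[0,0,0.3],0.3],[[0,0,0],[0,0,0],0.3]]' >/dev/null
python3 -m inch '[[[0,0,0],[0,0,0.2],0.3],[[0,0,0],[0,0,0],0.3],[[0,0,0],[0,0,0],0.3]]'| egrep 'eef|wrist'
python3 -m inch '[[[0,0,0],[0,0,0.2],0.3],[[0,0,0],[0,0,0],0.3],[[0,0,0],[0,0,0],0.3]]'| egrep 'eef|wrist'
```

```text
eef_pos: [418.2, 325.2, 20.7]
wrist_force: [0.1, 0.3, -0.3]
eef_pos: [417.9, 324.8, 17.8]
wrist_force: [0.1, 1.4, -0.7]
```

```bash

python3 -m inch '[[[0,0,0],[0,0,0],0.6],[[0,0,0],[0,0,0],0.6],[[0,0,0],[0,0,0],0.6],[[0,0,0],[0,0,-2],0.6],[[0,0,0],[0,0,-4],0.6]]' >/dev/null
python3 -m inch '[[[0,0,4.6],[0,0,-4],0.95],[[0,0,0],[0,0,-4],0.95],[[0,0,0],[3.4,3.76,0],0.95],[[0,0,0],[3.4,3.76,0],0.95],[[0,0,0],[3.4,3.76,0],0.95]]' >/dev/null
python3 -m inch '[[[0,0,0],[3.4,3.76,0],0.95],[[0,0,0],[3.4,3.76,0],0.95],[[0,0,0],[3.4,3.76,0],0.95],[[0,0,0],[3.4,3.76,0],0.95],[[0,0,0],[0,0,0],0.95]]' >/dev/null
python3 - <<'E'
from h import *
col,W,ok=cloud("top"); cv2.imwrite("pics/top1.png",col[...,::-1])
E
python3 to.py [656.5,61,130]
```

```text
t 15.8 pos [653.6  62.4 156.1] yaw -0.26 z [-0.002 -0.001 -1.   ] open 81.2 grip 0.0
[656.5,61,130] shift cm [0.3  0.14 2.61]
```

View pics/top1.png

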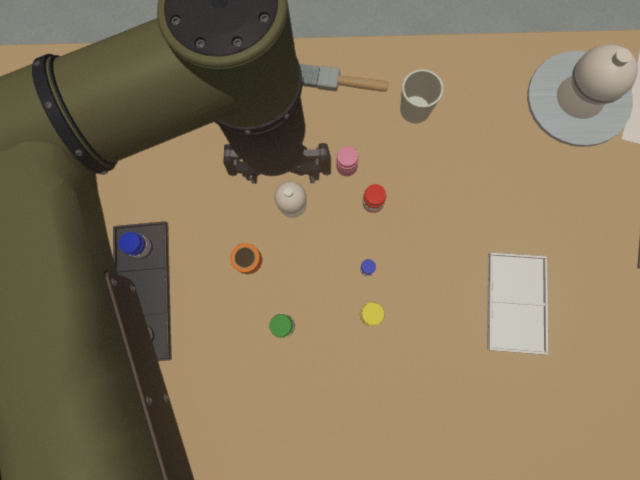

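Blue stands in the grey tray (132,243), the globe is still at (290,197), and the gripper hovers above it. Next is the descent to the globe.

```bash

python3 -m inch '[[[0,0,0],[0.3,0.1,2],0.95],[[0,0,0],[0,0,0],0.95],[[0,0,0],[0,0,0],0.95]]' >/dev/null
python3 to.py [656.5,61,22]
python3 -m inch '[[[0,0,0],[0,0,3],0.95],[[0,0,0],[0,0,3],0.95],[[0,0,0],[0,0,3],0.95],[[0,0,0],[0,0,2],0.95],[[0,0,0],[0,0,0],0.95]]' 
python3 to.py [656.5,61,22]
```

```text
t 16.1 pos [655.1  64.8 137.9] yaw 0.04 z [-0.001 -0.001 -1.   ] open 80.9 grip 0.0
[656.5,61,22] shift cm [ 0.15  0.38 11.59]
clock: 16.6
eef_pos: [653.7, 64.5, 25.3]
tcp_rot: [0.001, 1.0, 0.0, -0.002]
wrist_force: [-0.4, 0.9, -0.6]
opening: 80.9
grip_force: 0.0
t 16.6 pos [653.7  64.5  25.3] yaw 0.04 z [-0.005 -0.001 -1.   ] open 80.9 grip 0.0
[656.5,61,22] shift cm [0.28 0.35 0.33]
```

```bash

python3 -m inch '[[[0,0,0],[0.15,0.35,0.2],0.95],[[0,0,0],[0,0,0],0.95],[[0,0,0],[0,0,0],0.6],[[0,0,0],[0,0,0],0.55],[[0,0,0],[0,0,0],0.5]]' 25 >/dev/null
python3 -m inch '[[[0,0,0],[0,0,0],0.4],[[0,0,0],[0,0,0],0.4],[[0,0,0],[0,0,0],0.4],[[0,0,0],[0,0,0],0.4],[[0,0,0],[0,0,0],0.4]]'
python3 -m inch '[[[0,0,0],[0,0,-0.5],0.4],[[0,0,0],[0,0,-1],0.4],[[0,0,0],[0,0,0],0.4],[[0,0,0],[0,0,0],0.4]]'
```

```text
clock: 17.6
eef_pos: [658.0, 60.9, 27.5]
tcp_rot: [-0.0, 1.0, 0.0, 0.001]
wrist_force: [-0.8, 0.7, 6.3]
opening: 54.4
grip_force: 27.4
clock: 18.0
eef_pos: [657.2, 60.7, 40.9]
tcp_rot: [-0.0, 1.0, -0.0, 0.0]
wrist_force: [-0.5, -0.1, -1.7]
opening: 54.9
grip_force: 26.9
```

```bash

python3 -m inch '[[[0,0,0],[0,0,-2],0.4],[[0,0,0],[0,0,-3],0.4],[[0,0,0],[0,0,-3],0.4],[[0,0,0],[0,0,-2],0.4],[[0,0,0],[0,0,0],0.4]]' >/dev/null
python3 -m inch '[[[0,0,0],[-1,-1.7,0],0.4],[[0,0,0],[-1.6,-2.7,0],0.4],[[0,0,0],[-1.6,-2.7,0],0.4],[[0,0,0],[-1.6,-2.7,0],0.4],[[0,0,0],[-1.6,-2.7,0],0.4]]' >/dev/null
python3 -m inch '[[[0,0,0],[-1.6,-2.7,0],0.4],[[0,0,0],[-1.6,-2.7,0],0.4],[[0,0,0],[-1.6,-2.7,0],0.4],[[0,0,0],[-1.6,-2.7,0],0.4],[[0,0,0],[-1.6,-2.7,0],0.4]]' >/dev/null
python3 -m inch '[[[0,0,0],[-0.6,-1,0],0.4],[[0,0,-2.3],[0,0,0],0.4],[[0,0,-2.3],[0,0,0],0.4],[[0,0,0],[0,0,0],0.4],[[0,0,0],[0,0,0],0.4]]'
python3 to.py [497.5,331,32]
```

```text
clock: 20.0
eef_pos: [497.1, 330.2, 139.8]
tcp_rot: [0.001, 0.999, 0.039, -0.001]
wrist_force: [-0.8, -0.6, -2.4]
opening: 55.0
grip_force: 27.3
t 20.0 pos [497.1 330.2 139.8] yaw 4.5 z [-0.001 -0.001 -1.   ] open 55.0 grip 27.3
[497.5,331,32] shift cm [ 0.06 -0.09 10.78]
```

```bash

python3 -m inch '[[[0,0,0],[0,0,2],0.4],[[0,0,0],[0,0,3],0.4],[[0,0,0],[0,0,3],0.4],[[0,0,0],[0,0,2],0.4],[[0,0,0],[0,0,0],0.4]]' >/dev/null
python3 -m inch '[[[0,0,0],[0,0,0.4],0.4],[[0,0,0],[0,0,0.2],0.4],[[0,0,0],[0,0,0],0.4],[[0,0,0],[0,0,0],0.4]]'| egrep 'eef|wrist'
python3 -m inch '[[[0,0,0],[0,0,0.1],0.4],[[0,0,0],[0,0,0],0.4],[[0,0,0],[0,0,0],0.4]]'| egrep 'eef|wrist'
python3 -m inch '[[[0,0,0],[0,0,0.1],0.4],[[0,0,0],[0,0,0],0.4],[[0,0,0],[0,0,0],0.4]]'| egrep 'eef|wrist'
```

```text
eef_pos: [497.6, 331.1, 35.8]
wrist_force: [0.9, 0.4, -2.1]
eef_pos: [497.2, 330.7, 33.9]
wrist_force: [0.2, -0.2, -2.2]
eef_pos: [497.2, 330.7, 32.7]
wrist_force: [0.6, -1.2, -1.5]
```

```bash

for i in 1; do python3 -m inch '[[[0,0,0],[0,0,0.1],0.4],[[0,0,0],[0,0,0],0.4],[[0,0,0],[0,0,0],0.4]]'| egrep 'eef|wrist'; done
python3 -m inch '[[[0,0,0],[0,0,0.1],0.4],[[0,0,0],[0,0,0],0.4],[[0,0,0],[0,0,0],0.4]]'| egrep 'eef|wrist'
```

```text
eef_pos: [497.2, 330.7, 31.7]
wrist_force: [-0.7, -0.8, -1.5]
eef_pos: [497.4, 330.8, 31.5]
wrist_force: [-2.6, -1.7, 4.5]
```

```bash

python3 -m inch '[[[0,0,0],[0,0,0],0.7],[[0,0,0],[0,0,0],0.8],[[0,0,0],[0,0,0],0.85],[[0,0,0],[0,0,0],0.85],[[0,0,0],[0,0,-1],0.85]]' 
python3 -m inch '[[[0,0,0],[0,0,-3],0.85],[[0,0,0],[0,0,-4],0.85],[[0,0,0],[0,0,-4],0.85],[[0,0,4.6],[0,0,0],0.85],[[0,0,0],[0,0,0],0.85]]' >/dev/null
python3 -m inch '[[[0,0,0],[1.1,3.8,0],0.85],[[0,0,0],[1.1,3.8,0],0.85],[[0,0,0],[1.1,3.8,0],0.85],[[0,0,0],[1.1,3.8,0],0.85],[[0,0,0],[1.1,3.8,0],0.85]]' >/dev/null
python3 -m inch '[[[0,0,0],[0,0,3],0.85],[[0,0,0],[0,0,3],0.85],[[0,0,0],[0,0,0],0.85],[[0,0,0],[0,0,0],0.85]]' >/dev/null
python3 to.py [552.5,141.2,6]
```

```text
clock: 22.6
eef_pos: [496.5, 330.0, 39.4]
tcp_rot: [0.001, 0.999, 0.04, -0.001]
wrist_force: [0.6, -0.1, -0.4]
opening: 72.3
grip_force: 0.0
t 24.0 pos [551.9 140.3  90.7] yaw 0.06 z [-0.001 -0.002 -1.   ] open 72.6 grip 0.0
[552.5,141.2,6] shift cm [ 0.07 -0.11  8.47]
```

```bash

python3 -m inch '[[[0,0,0],[0.1,-0.1,3],0.85],[[0,0,0],[0,0,3],0.85],[[0,0,0],[0,0,1.5],0.85],[[0,0,0],[0,0,0.8],0.85],[[0,0,0],[0,0,0],0.85]]' 
python3 -m inch '[[[0,0,0],[0,0,0.3],0.85],[[0,0,0],[0,0,0],0.6],[[0,0,0],[0,0,0],0.45],[[0,0,0],[0,0,0],0.45],[[0,0,0],[0,0,0],0.45]]' 30 >/dev/null
python3 -m inch '[[[0,0,0],[0,0,0],0.45],[[0,0,0],[0,0,0],0.45],[[0,0,0],[0,0,0],0.45]]' 
python3 -m inch '[[[0,0,0],[0,0,-1],0.45],[[0,0,0],[0,0,-4],0.45],[[0,0,0],[0,0,-4],0.45],[[0,0,0],[0,0,-4],0.45],[[0,0,0],[0,0,0],0.45]]'
python3 to.py [433.5,-327.5,100] [515.2,-334.5,100]
```

```text
clock: 24.5
eef_pos: [553.3, 141.8, 8.2]
tcp_rot: [0.0, 1.0, 0.0, 0.0]
wrist_force: [0.6, 0.6, 0.7]
opening: 72.7
grip_force: 0.0
clock: 25.3
eef_pos: [554.0, 142.0, 6.2]
tcp_rot: [-0.0, 1.0, 0.0, 0.001]
wrist_force: [-2.0, 0.5, 6.4]
opening: 51.4
grip_force: 31.8
clock: 25.8
eef_pos: [555.9, 142.3, 142.4]
tcp_rot: [-0.002, 1.0, -0.0, 0.005]
wrist_force: [-0.7, -0.1, 0.1]
opening: 51.3
grip_force: 31.8
t 25.8 pos [555.9 142.3 142.4] yaw -0.01 z [ 0.01   0.004 -1.   ] open 51.3 grip 31.8
[433.5,-327.5,100] shift cm [-12.28  47.     3.95]
[515.2,-334.5,100] shift cm [-4.11 47.7   4.03]
```

```bash

python3 -m inch '[[[0,0,0],[-0.38,4.77,0],0.45],[[0,0,0],[-0.38,4.77,0],0.45],[[0,0,0],[-0.38,4.77,0],0.45],[[0,0,0],[-0.38,4.77,0],0.45],[[0,0,0],[-0.38,4.77,0],0.45]]' >/dev/null
python3 -m inch '[[[0,0,0],[-0.38,4.77,0],0.45],[[0,0,0],[-0.38,4.77,0],0.45],[[0,0,0],[-0.38,4.77,0],0.45],[[0,0,0],[-0.38,4.77,0],0.45],[[0,0,0],[-0.38,4.77,0],0.45]]' >/dev/null
python3 -m inch '[[[0,0,4.9],[0,0,2],0.45],[[0,0,0],[0,0,3],0.45],[[0,0,0],[0,0,0],0.45],[[0,0,0],[0,0,0],0.45]]' >/dev/null
python3 to.py [515.2,-334.5,11]
```

```text
t 27.2 pos [ 514.7 -335.3   85. ] yaw -4.88 z [-0.002 -0.    -1.   ] open 51.5 grip 31.9
[515.2,-334.5,11] shift cm [ 0.06 -0.09  7.4 ]
```

```bash

python3 -m inch '[[[0,0,0],[0,0,3],0.45],[[0,0,0],[0,0,2.5],0.45],[[0,0,0],[0,0,1],0.45],[[0,0,0],[0,0,0.3],0.45],[[0,0,0],[0,0,0],0.45]]' >/dev/null
python3 -m inch '[[[0,0,0],[0,0,0.2],0.45],[[0,0,0],[0,0,0],0.45],[[0,0,0],[0,0,0],0.45]]'| egrep 'eef|wrist'
python3 -m inch '[[[0,0,0],[0,0,0.2],0.45],[[0,0,0],[0,0,0],0.45],[[0,0,0],[0,0,0],0.45]]'| egrep 'eef|wrist'
python3 -m inch '[[[0,0,0],[0,0,0.1],0.45],[[0,0,0],[0,0,0],0.45],[[0,0,0],[0,0,0],0.45]]'| egrep 'eef|wrist'
```

```text
eef_pos: [515.5, -335.5, 15.7]
wrist_force: [-0.1, -0.8, -1.1]
eef_pos: [515.0, -335.3, 12.8]
wrist_force: [-0.4, 0.2, -1.3]
eef_pos: [515.0, -335.3, 11.8]
wrist_force: [0.5, -0.5, -0.8]
```

```bash

python3 -m inch '[[[0,0,0],[0,0,0.1],0.45],[[0,0,0],[0,0,0],0.45],[[0,0,0],[0,0,0],0.45]]'| egrep 'eef|wrist'
python3 -m inch '[[[0,0,0],[0,0,0.1],0.45],[[0,0,0],[0,0,0],0.45],[[0,0,0],[0,0,0],0.45]]'| egrep 'eef|wrist'
python3 -m inch '[[[0,0,0],[0,0,0],0.68],[[0,0,0],[0,0,0],0.68],[[0,0,0],[0,0,0],0.68],[[0,0,0],[0,0,0],0.68],[[0,0,0],[0,0,-1],0.7]]' 
python3 -m inch '[[[0,0,0],[0,0,-3],0.75],[[0,0,0],[0,0,-4],0.75],[[0,0,-4.9],[0,0,-4],0.75],[[0,0,0],[-0.8,-4,0],0.75],[[0,0,0],[-0.8,-4,0],0.75]]' >/dev/null
python3 -m inch '[[[0,0,0],[-0.8,-4.5,0],0.75],[[0,0,0],[-0.8,-4.5,0],0.75],[[0,0,0],[-0.8,-4.5,0],0.75],[[0,0,0],[-0.8,-4.5,0],0.75],[[0,0,0],[-0.8,-4.5,0],0.75]]' >/dev/null
python3 -m inch '[[[0,0,0],[-0.8,-4.5,0],0.75],[[0,0,0],[-0.8,-4.5,0],0.75],[[0,0,0],[0,0,2],0.75],[[0,0,0],[0,0,0],0.75],[[0,0,0],[0,0,0],0.75]]' >/dev/null
python3 to.py [436,75.4,14]
```

```text
eef_pos: [515.0, -335.3, 10.8]
wrist_force: [0.3, 0.3, 0.2]
eef_pos: [515.2, -335.4, 10.2]
wrist_force: [-2.2, 0.4, 1.2]
clock: 29.7
eef_pos: [514.1, -334.8, 18.5]
tcp_rot: [-0.001, 0.999, -0.043, -0.001]
wrist_force: [-0.1, 0.3, -0.3]
opening: 59.8
grip_force: 0.0
t 31.2 pos [443.2  59.3 110.6] yaw -0.02 z [ 0.    -0.001 -1.   ] open 64.1 grip 0.0
[436,75.4,14] shift cm [-0.72 -1.62  9.65]
```

```bash

python3 -m inch '[[[0,0,0],[-0.72,-1.62,0.5],0.75],[[0,0,0],[0,0,3.5],0.75],[[0,0,0],[0,0,3],0.75],[[0,0,0],[0,0,2],0.75],[[0,0,0],[0,0,0.6],0.75]]' >/dev/null
python3 -m inch '[[[0,0,0],[0,0,0],0.75],[[0,0,0],[0,0,0],0.75],[[0,0,0],[0,0,0],0.3],[[0,0,0],[0,0,0],0.3],[[0,0,0],[0,0,0],0.3]]' 30 >/dev/null
python3 -m inch '[[[0,0,0],[0,0,0],0.3],[[0,0,0],[0,0,0],0.3],[[0,0,0],[0,0,0],0.3]]'
python3 -m inch '[[[0,0,0],[0,0,-1],0.3],[[0,0,0],[0,0,-4],0.3],[[0,0,0],[0,0,-4],0.3],[[0,0,0],[0,0,-4],0.3],[[0,0,0],[0,0,0],0.3]]'
python3 to.py [433.5,-327.5,100]
```

```text
clock: 32.5
eef_pos: [436.8, 76.2, 15.2]
tcp_rot: [-0.0, 1.0, 0.0, 0.001]
wrist_force: [-1.6, 0.4, 6.5]
opening: 39.6
grip_force: 30.6
clock: 33.0
eef_pos: [438.4, 76.6, 150.6]
tcp_rot: [-0.002, 1.0, 0.0, 0.005]
wrist_force: [-0.3, 0.9, -0.6]
opening: 39.5
grip_force: 30.5
t 33.0 pos [438.4  76.6 150.6] yaw 0.0 z [ 0.009  0.004 -1.   ] open 39.5 grip 30.5
[433.5,-327.5,100] shift cm [-0.54 40.43  4.92]
```

```bash

python3 -m inch '[[[0,0,0],[0,4,0],0.3],[[0,0,0],[0,4,0],0.3],[[0,0,0],[0,4,0],0.3],[[0,0,0],[0,4,0],0.3],[[0,0,0],[0,4,0],0.3]]' >/dev/null
python3 -m inch '[[[0,0,0],[0,4,0],0.3],[[0,0,0],[0,4,0],0.3],[[0,0,0],[0,4,0],0.3],[[0,0,0],[0,4,0],0.3],[[0,0,0],[0,4.3,0],0.3]]' >/dev/null
python3 -m inch '[[[0,0,4.9],[0,0,2],0.3],[[0,0,0],[0,0,3],0.3],[[0,0,0],[0,0,0],0.3],[[0,0,0],[0,0,0],0.3]]' >/dev/null
python3 to.py [433.5,-327.5,19]
```

```text
t 34.4 pos [ 435.6 -327.1   94.1] yaw -4.88 z [-0.001 -0.    -1.   ] open 39.2 grip 30.7
[433.5,-327.5,19] shift cm [-0.19  0.06  7.51]
```

```bash

python3 -m inch '[[[0,0,0],[-0.2,0,3],0.3],[[0,0,0],[0,0,2.5],0.3],[[0,0,0],[0,0,1],0.3],[[0,0,0],[0,0,0.6],0.3],[[0,0,0],[0,0,0],0.3]]' >/dev/null
python3 -m inch '[[[0,0,0],[0,0,0.2],0.3],[[0,0,0],[0,0,0],0.3],[[0,0,0],[0,0,0],0.3]]'| egrep 'eef|wrist'
python3 -m inch '[[[0,0,0],[0,0,0.2],0.3],[[0,0,0],[0,0,0],0.3],[[0,0,0],[0,0,0],0.3]]'| egrep 'eef|wrist'
```

```text
eef_pos: [434.3, -327.1, 21.7]
wrist_force: [0.4, -0.4, -0.1]
eef_pos: [434.2, -327.1, 19.3]
wrist_force: [-0.1, -0.9, 1.2]
```

```bash

python3 -m inch '[[[0,0,0],[0,0,0],0.6],[[0,0,0],[0,0,0],0.6],[[0,0,0],[0,0,0],0.6],[[0,0,0],[0,0,-2],0.6],[[0,0,0],[0,0,-4],0.6]]' >/dev/null
python3 -m inch '[[[0,0,0],[0,0,-4],0.6],[[0,0,0],[0,0,-4],0.6],[[0,0,0],[0,-4.5,-4],0.6],[[0,0,0],[0,-4.5,0],0.6],[[0,0,0],[0,-4.5,0],0.6]]' >/dev/null
python3 -m inch '[[[0,0,0],[0,-4.5,0],0.6],[[0,0,0],[0,-4.5,0],0.6],[[0,0,0],[0,-4.5,0],0.6],[[0,0,0],[0,0,0],0.6],[[0,0,0],[0,0,0],0.6]]' >/dev/null
python3 - <<'E'
from h import *
col,W,ok=cloud("top"); cv2.imwrite("pics/top2.png",col[...,::-1])
col,W,ok=cloud("scene"); cv2.imwrite("pics/scene2.png",col[...,::-1])
E
python3 to.py
```

```text
t 37.1 pos [456.3 -66.  192.1] yaw -4.94 z [-0. -0. -1.] open 51.1 grip 0.0
```

View pics/top2.png

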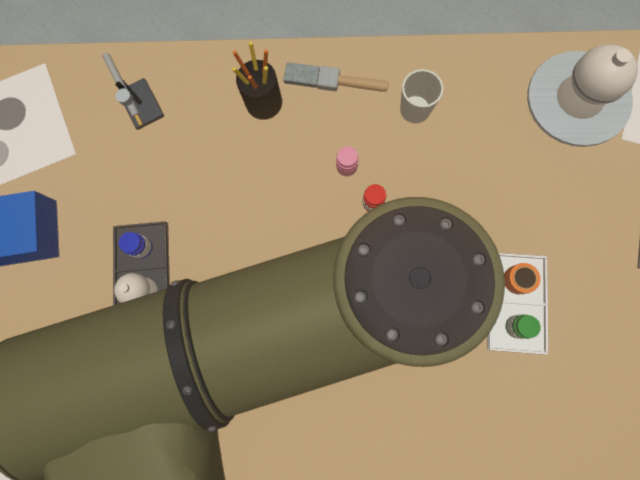

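View pics/scene2.png

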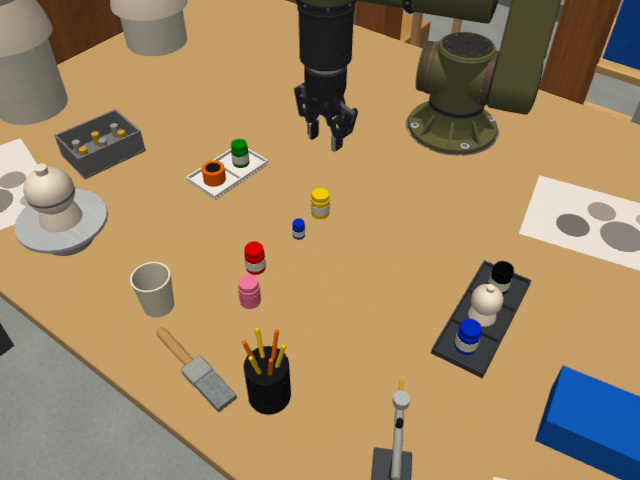

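Both pictures show every part standing in its compartment: in the scene view black is at (502,275), globe (487,303), blue (468,335), tape (213,173) and green (240,153). Red (255,257) and yellow (320,203) haven't moved. One numeric check, then I hand it in.

```bash
python3 - <<'E'
from h import *
lids(dict(black=(502,270,61),blue=(469,327,61),green=(239,147,61),tape=(213,168,39),red=(254,250,57),yellow=(320,195,57)),"scene")
lids(dict(blue=(132,243,61),tape=(525,279,39),green=(528,327,61)))
c,W,ok=cloud("scene");w=W[270:300,470:505].reshape(-1,3);w=w[w[:,2]>78];print(w.mean(0),w[:,2].max())
E
```

```text
black mean [426.1 324.8  61. ] circ 459.4 320.4 59.2 259
blue mean [564.3 337.7  60.9] circ 552.4 343.5 45.0 407
green mean [ 436.7 -324.5   59.9] circ 436.3 -323.2 20.9 126
tape mean [ 511.4 -331.8   38.2] circ 492.0 -328.9 51.3 294
red mean [670.8 -78.2  56.4] circ 684.8 -70.4 48.4 259
yellow mean [457.4 -75.8  56.2] circ 458.0 -77.3 20.4 166
blue mean [576.6 336.3  61.1] circ 576.8 336.8 18.7 355
tape mean [ 513.5 -334.7   39. ] circ 513.5 -334.8 26.2 756
green mean [ 433.  -326.3   61.1] circ 433.3 -326.7 18.9 431
[532.22075918 338.68891305 120.14448668] 930.1622653748211
```

```bash
python3 -c "
from station import env
print(env.sign_off())"
```

```text
the job is handed in; nothing more can be done
None
```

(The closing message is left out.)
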